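# Brush off the power pack and hold its sprung lid half open

### The job

Use the hand brush to sweep the three broken bits off the lid of the black power-pack case into the blue tray at its side, without touching the bits with the gripper, then stand the brush back on the bench on its bristles and let it go. Only then raise the case's spring-shut lid, which has a yellow tab at its front, to 45 degrees so that the cells inside can be checked, and finish while still holding it there: let go and it falls shut. Leave the other things on the bench where they are.

Things in the scene. Friction and masses are not known exactly. Their poses are not given: they have to be found in the camera images.
- case: Black open-topped power-pack case fixed to the bench, 160 (x, depth) x 200 (y, width) x 70 mm high, closed by a grey lid. Origin: centre of its underside, on the bench; x points away from the tab side to the hinge side, y along its width to the tray, z up. It is turned up to about 0.2 rad.
- lid_top (a point): Centre of the top face of the shut lid, 78 mm above the bench; stays with the case when the lid moves. The lid's top is flat, 160 x 200 mm (x, y of the case), without a rim.
- lid_hinge (a point): Middle of the lid's hinge line, on the case's far (+x) upper edge, 70 mm above the bench; the hinge line runs along the case's y. The lid is a plate 8 mm thick standing on it, 0 to 8 mm above the hinge line when shut.
- lid_tab (a point): Centre of the yellow tab that sticks out from the middle of the lid's front edge, towards the robot: 36 mm long (case x), 24 mm wide (case y), 12 mm thick, free on both sides and below; its centre is 178 mm in front of the hinge line and 4 mm above it when shut, 74 mm above the bench. It moves with the lid; its axes are the case's when shut.
- case_lid (a joint): Lid angle in rad: 0 shut, 0.785 = 45 degrees open, stop at 1.7. Gravity and a spring pull it shut from every angle up to the stop: about 2 to 2.5 N at the tab up to 45 degrees. Lid 0.18 kg.
- tray: Blue open scrap tray fixed to the bench beside the case's +y side, 180 (x) x 130 (y) x 50 mm high, walls 4 mm, some 3 mm from the case, 28 mm lower than the shut lid's top, same yaw as the case. Origin: centre of its underside.
- scrap_a: Broken orange plastic corner on the lid, L-shaped, 24 x 18 x 22 mm high, about 15 g; origin centre of its underside.
- scrap_b: Green board fragment with a white block on it, 22 x 20 x 16 mm high, about 18 g; origin centre of its underside.
- scrap_c: Red block with a brass band, 22 x 18 x 20 mm high, about 22 g; origin centre of its underside. All three bits start on the lid, within 60 mm of its centre line in y and 50 mm in x, and none over the 49 mm of the lid at its -y end.
- brush: Hand brush standing on its bristles on the bench, to the case's -y side: bristle pack 116 (x) x 26 (y) x 35 mm high, stiff; on it a light wooden block 120 x 32 x 18 mm; on that a dark upright grip rib 80 (x) x 18 (y) x 34 mm, top at 87 mm. Origin: centre of the bristles' underside; z up. About 0.12 kg.
- brush_grip (a point): Grip point of the brush: middle of the rib, 72 mm above the bristles' underside; pinch it from above across its 18 mm (brush y).
- tape: Bystander: yellow tape roll lying flat, 84 mm across, 24 mm high; origin centre of its underside. It and the brush may have swapped places.
- jar: Bystander: white jar with a blue cap behind the case, 56 mm across, 75 mm high; origin centre of its underside.
- phone: Bystander: black smartphone lying flat, 145 x 70 x 9 mm; origin centre of its underside.
- keypad_phone: Bystander: grey keypad phone lying flat, 115 x 48 x 14 mm; origin centre of its underside.
There are look-alikes about, which are no part of the job. There is more than one size of the brush; the one meant has the size given above.

How it is judged:
By the outcome, as a careful person would: the job done as asked, in the order asked, and still so for the second after the job is handed in, while the arm keeps its last pose, push and grip.
It also fails if it takes over 67 s, if anything falls off the work surface, if the arm or the gripper's body presses on something with over 40 N, if the wrist force passes 120 N, or if a joint passes its speed limit or range.

### The arm

A 6-joint arm with a two-finger parallel gripper is mounted at the origin on the work surface. World frame = base frame: x ahead of the robot, y to its left, z up, the work surface at z = 0. Lengths are in m, angles in rad, forces in N, time in s.
With the tool pointing down it reaches from about 0.35 to 0.775 m from the base axis. Payload 5.5 kg.
Tool frame: the origin (TCP) lies midway between the tips of the shut fingers; the grasp point (between the pads) lies 19 mm behind it; z points along the fingers, y is the line along which they close (so a half turn about z gives the same grasp; the last joint's range is limited). The gripper opens to 85 mm and grips with 20 to 120 N. Pads are 22 mm wide; open, the fingers measure 114 mm over their backs; the gripper's body (76 mm by 85 mm) begins 54 mm behind the grasp point. The pads swing forward as they close: fully open they stand 13 mm farther back than shut.
Start: joints at [0.97, 0.313, 0.046, 1.304, 0, 1.431], TCP at [0.256, 0.515, 0.231] pointing down, gripper open.
Joint ranges: [-2.76, 2.76], [-0.86, 1.69], [-1.03, 1.26], [-2.2, 2.34], [-1.47, 1.5], [-3.14, 3.14]. Speed limits (rad/s): [2.57, 2.57, 3.14, 3.14, 3.14, 3.14].

### API

Orientations are given as a unit quaternion [w, x, y, z].
In Python, from workcell import env gives the robot as it stands. The module is installed in compiled form; this text tells all that it offers.
- The arm moves only by the tool carry_out, never from a script. Its argument "series" is a list of rows, each an object with "delta_rot": the turn, a rotation vector about the world's x, y, z normalised to -1 to 1, where 1 is 0.1 rad, a list of three; "travel": the shift along the world's x, y, z normalised to -1 to 1, where 1 is 0.025 m, a list of three; "fingers": the closure, from -1 (fully open) to 1 (shut). In form: [{"delta_rot": [ax, ay, az], "travel": [tx, ty, tz], "fingers": fingers}, ...]. A call has 1 to 5 rows; each row shifts and turns the commanded pose from where the row before left it; what a row does not reach is not made up. A row lasts 1/8 s, in which the tool goes at most 62.5 mm and 10.7 degrees, less where a joint would pass 70% of its speed; a pose out of reach is approached as far as the arm can. A call with a number of a shift or a turn outside -1 to 1 is refused whole. A call with a gripper value outside its range is refused whole. The fingers move at their own pace and stop on an object; "squeeze" is the grip in N (left out, the last holds). Time passes only in rows, so rows that do not move let the fingers close. It gives the time, the measured TCP pose, the force, the opening and the grip force at its end, in the units of the state.
- env.get_state(): the state, without advancing time (a new reading comes with each control period).
- env.read_camera(name): name is "side" or "top" or "wrist"; returns a dict with "color" (420x560x3 uint8, red, green, blue), "fx", "fy", "cx", "cy" (pixels), "world_from_camera" (4x4, takes a point from camera to world coordinates); the wrist camera has in their place "hand_eye" (4x4, takes a point from camera to tool coordinates, whose origin is the TCP and whose axes are the flange's). Camera axes: x right, y up, looking along -z (the intrinsics and any distortion apply to the point x, -y, -z); pixel columns grow to the right and rows downward; lengths in m; the calibration is good to about 2 mm. The wrist camera is an equidistant fisheye: a pixel r from the principal point sees the ray r / f radians off the axis. A picture is of the moment at which its call begins: read the wrist's pose just before it. There is no depth.
- env.hand_in(): hands the job in; it is judged then, once.
The state is a dict: "clock": time; "joint_pos": joint angles; "qvel": joint speeds; "tau": joint torques, N m; "tcp_pos": TCP position; "orientation": TCP orientation; "wrist_force": force on the tool from outside, world axes, zero at the start; "ft_torque": the same for the moment, N m; "finger_gap": finger opening in m; "grip_force": force on a finger pad.
Only numpy, scipy, OpenCV 4.12 (cv2) and the standard library are available. Lean on these libraries where they do the work, as an engineer would, in place of code of your own. Each camera call takes 0.05 s, during which the arm holds its last target. There are 200 camera calls.

## Working session

There is one attempt and no reset: what is moved stays moved. The work goes in short steps, Python scripts to look and compute and a tool call to move; the robot and the scene stay as the last step left them, time stands still between calls to the robot, and variables do not carry over. Pictures are saved under pics/ and viewed, at most 10 in all, crops included, and the job is handed in when it is done.

Besides the shell and the picture viewer there is one more tool, called after "Emit:" by a JSON object that holds its "api" and its "payload", one argument or row to a line. carry_out: Moves the arm, as the interface text tells. Its arguments: {"type":"object","properties":{"series":{"type":"array","items":{"type":"object","properties":{"delta_rot":{"type":"array","items":{"type":"number"}},"travel":{"type":"array","items":{"type":"number"}},"fingers":{"type":"number"}}}},"squeeze":{"type":"number"}},"required":["series"]}

```bash
mkdir -p pics; python3 - <<'E'
from workcell import env
import cv2,numpy as np
s=env.get_state();print({k:np.round(v,3) for k,v in s.items()})
for n in("top","side"):
    d=env.read_camera(n);cv2.imwrite(f"pics/{n}0.png",cv2.resize(d["color"][...,::-1],(784,588),interpolation=cv2.INTER_CUBIC))
    np.savez(f"{n}0.npz",**d);print(n,d["fx"],d["fy"],d["cx"],d["cy"],np.round(d["world_from_camera"],3).tolist(),[k for k in d])
E
```

```text
{'clock': np.float64(0.0), 'joint_pos': array([ 0.97 ,  0.314,  0.045,  1.304, -0.   ,  1.431]), 'qvel': array([-0.001,  0.001, -0.   , -0.001, -0.001, -0.   ]), 'tau': array([ 0.0000e+00, -4.8062e+01,  2.9854e+01,  1.9000e-02, -0.0000e+00,
        0.0000e+00]), 'tcp_pos': array([0.255, 0.515, 0.23 ]), 'orientation': array([-0.   ,  0.228,  0.974, -0.001]), 'wrist_force': array([-0.056, -0.046, -0.136]), 'ft_torque': array([ 0.008,  0.04 , -0.029]), 'grip_force': np.float64(0.0), 'finger_gap': np.float64(0.086)}
top 383.5401817099288 383.5401817099288 282.0453888381925 207.9594737956335 [[0.018, 0.997, -0.073, 0.467], [-1.0, 0.018, 0.005, -0.065], [0.007, 0.073, 0.997, 1.396], [0.0, 0.0, 0.0, 1.0]] ['color', 'fx', 'fy', 'cx', 'cy', 'world_from_camera']
side 443.7022784644814 443.7022784644814 278.5820934438361 212.69270665510308 [[0.995, 0.074, -0.069, 0.453], [-0.101, 0.745, -0.659, -1.001], [0.003, 0.663, 0.749, 1.118], [0.0, 0.0, 0.0, 1.0]] ['color', 'fx', 'fy', 'cx', 'cy', 'world_from_camera']
```

View pics/top0.png

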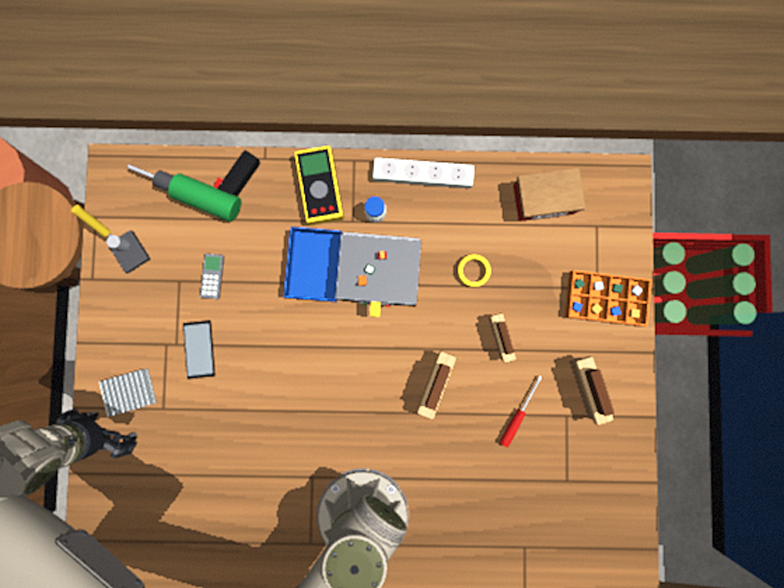

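View pics/side0.png

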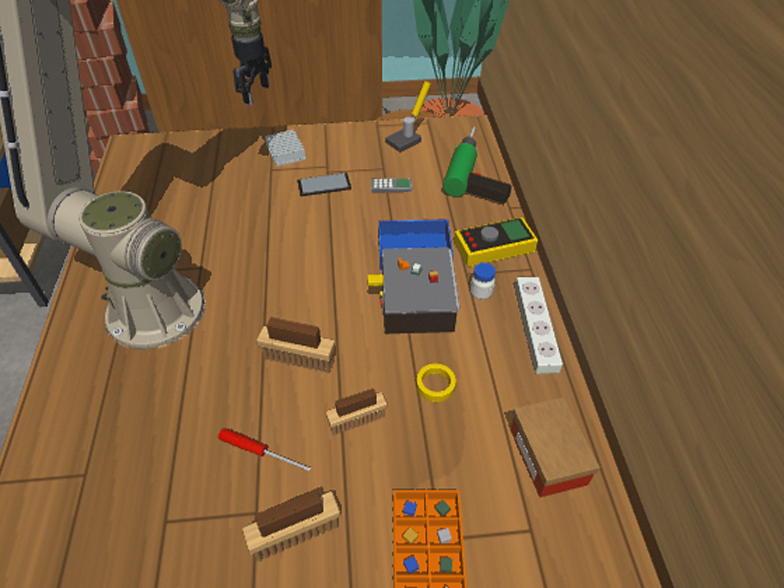

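The top view shows the case (grey lid, about 338–420, 235–305), the tray to its left and the tab at (375, 310). Three brushes stand at (437, 385), (502, 338) and (593, 390). The scraps are at (382, 255), (369, 269) and (362, 281). The side view agrees. I'll enlarge to size the brushes and locate the case.

```bash
python3 - <<'E'
import numpy as np,cv2
c=np.load("top0.npz")["color"][...,::-1]
for n,(x,y,w,h) in {"br":(285,215,160,100),"case":(195,155,120,80)}.items():
    k=800//w if w==160 else 6.5
    cv2.imwrite(f"pics/{n}.png",cv2.resize(c[y:y+h,x:x+w],None,fx=k,fy=k,interpolation=cv2.INTER_CUBIC))
E
```

```text
(no output)
```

View pics/br.png

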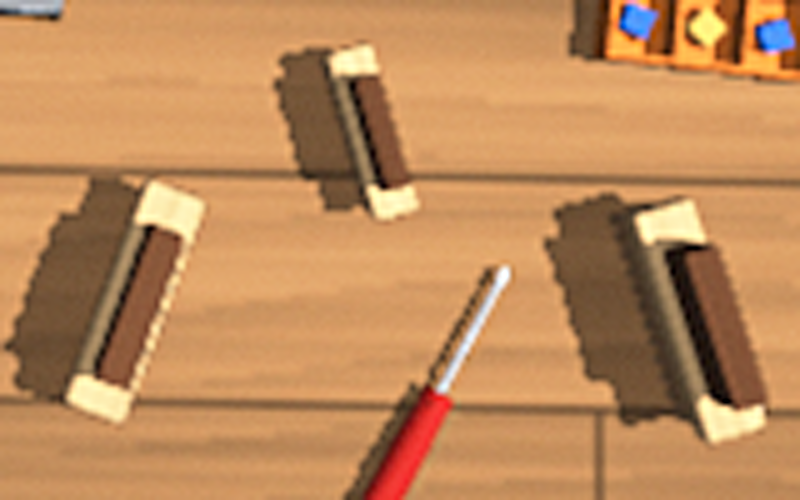

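View pics/case.png

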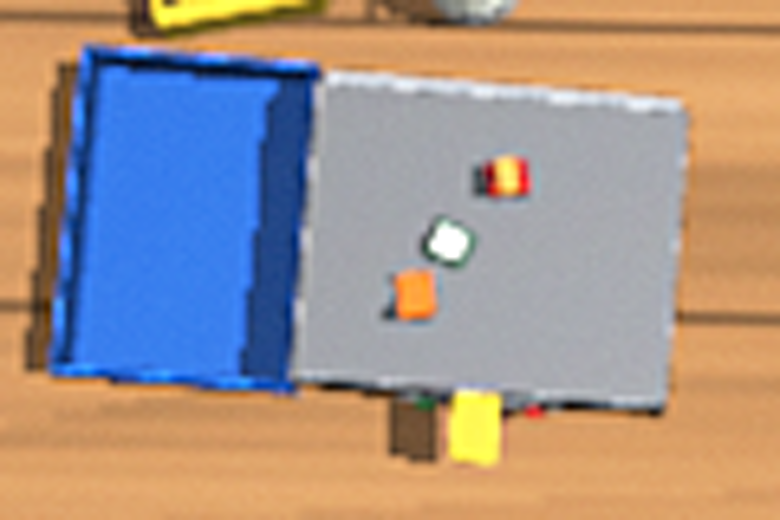

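Brush crop: the left and right brushes are about 46 and 48 px long. The middle one, from (353, 48) to (397, 212), is about 34 px, which fits 120 mm. Case crop: lid corners are at about (320, 72), (685, 103), (665, 405) and (295, 380), the tab spans (447–500, 392–465), and the scraps are at (508, 177), (449, 241) and (415, 294).

```bash
cat > h.py <<'E'
import numpy as np
def ray(d,u,v,z):
    T=d["world_from_camera"];r=T[:3,:3]@np.array([(u-d["cx"])/d["fx"],-(v-d["cy"])/d["fy"],-1.])
    o=T[:3,3];return (o+r*(z-o[2])/r[2])
def proj(d,p):
    T=d["world_from_camera"];q=T[:3,:3].T@(np.asarray(p)-T[:3,3]);return np.array([d["cx"]-d["fx"]*q[0]/q[2],d["cy"]+d["fy"]*q[1]/q[2]])
E
python3 - <<'E'
from h import *
import numpy as np
d=np.load("top0.npz");s=np.load("side0.npz")
B=lambda u,v,z:ray(d,(u+.5)/5-.5+285,(v+.5)/5-.5+215,z)
C=lambda u,v,z:ray(d,(u+.5)/6.5-.5+195,(v+.5)/6.5-.5+155,z)
a,b=B(350,48,.053),B(398,212,.053);print("block",a,b,(a+b)/2,np.hypot(*(a-b)[:2]),np.arctan2(*(a-b)[1::-1]))
c=B(383,132,.087);print("rib",c)
S=lambda u,v,z:ray(s,(u+.5)/1.4-.5,(v+.5)/1.4-.5,z)
print("side rib",S(356,401,.087),"blk ends",S(328,420,.053),S(386,399,.053))
L=np.array([C(*p,.078) for p in[(320,72),(685,103),(665,402),(295,380)]]);print(L);m=L.mean(0);print("lid c",m)
print("yaw",np.arctan2(*(L[0]+L[1]-L[2]-L[3])[1::-1]),np.arctan2(-(L[0]+L[3]-L[1]-L[2])[0],(L[0]+L[3]-L[1]-L[2])[1]))
print("tab",C(474,430,.080),"side",S(375,281,.08))
print("side lid",np.mean([S(*p,.078) for p in[(387,248),(449,249),(456,320),(384,320)]],0))
for n,p,z in(("a",(415,294),.1),("b",(449,241),.094),("c",(508,177),.098)):print(n,C(*p,z))
print("tape",ray(d,473/1.4,270/1.4,.024),"jar",ray(d,375/1.4,209/1.4,.075))
E
```

```text
block [ 0.5123478  -0.32706192  0.053     ] [ 0.39870715 -0.36097882  0.053     ] [ 0.45552747 -0.34402037  0.053     ] 0.11859406962632721 0.2900410319162782
rib [ 0.45439077 -0.34314339  0.087     ]
side rib [ 0.45503512 -0.35223461  0.087     ] blk ends [ 0.39802532 -0.36844136  0.053     ] [ 0.5151173  -0.33214205  0.053     ]
[[ 0.70784865  0.0636811   0.078     ]
 [ 0.69477646 -0.13155051  0.078     ]
 [ 0.53471584 -0.12322709  0.078     ]
 [ 0.54286166  0.07281004  0.078     ]]
lid c [ 0.62005065 -0.02957161  0.078     ]
yaw -0.05364021166421677 -0.05417565922519747
tab [ 0.51800791 -0.02250181  0.08      ] side [ 0.51895612 -0.03331776  0.08      ]
side lid [ 0.61865071 -0.04570811  0.078     ]
a [0.58766453 0.00908381 0.1       ]
b [ 0.61649749 -0.00780548  0.094     ]
c [ 0.65037105 -0.03821048  0.098     ]
tape [ 0.6250955  -0.27193561  0.024     ] jar [ 0.76773713 -0.01851059  0.075     ]
```

Emit:
{"api": "carry_out", "payload": {
  "series": [
    {"delta_rot": [0, 0, 0.75], "travel": [0.8, -1, 0], "fingers": -1},
    {"delta_rot": [0, 0, 0.75], "travel": [0.8, -1, 0], "fingers": -1},
    {"delta_rot": [0, 0, 0.75], "travel": [0.8, -1, 0], "fingers": -1},
    {"delta_rot": [0, 0, 0.75], "travel": [0.8, -1, 0], "fingers": -1},
    {"delta_rot": [0, 0, 0.75], "travel": [0.8, -1, 0], "fingers": -1}
  ],
  "squeeze": 40
}}

```text
clock: 0.72
tcp_pos: [0.356, 0.389, 0.2309]
orientation: [-0.0, 0.042, 0.999, -0.0]
wrist_force: [-0.7, -0.7, 0.4]
finger_gap: 0.0855
grip_force: 0.0
```

Emit:
{"api": "carry_out", "payload": {
  "series": [
    {"delta_rot": [0, 0, 0.75], "travel": [0.8, -1, 0], "fingers": -1},
    {"delta_rot": [0, 0, 0.75], "travel": [0.8, -1, 0], "fingers": -1},
    {"delta_rot": [0, 0, 0.75], "travel": [0.8, -1, 0], "fingers": -1},
    {"delta_rot": [0, 0, 0.75], "travel": [0.8, -1, 0], "fingers": -1},
    {"delta_rot": [0, 0, 0.75], "travel": [0.8, -1, 0], "fingers": -1}
  ]
}}

```text
clock: 1.35
tcp_pos: [0.456, 0.2641, 0.2309]
orientation: [-0.0, -0.145, 0.989, -0.0]
wrist_force: [0.5, -0.6, 0.1]
finger_gap: 0.0857
grip_force: 0.0
```

Emit:
{"api": "carry_out", "payload": {
  "series": [
    {"delta_rot": [0, 0, 0], "travel": [0, -1, 0], "fingers": -1},
    {"delta_rot": [0, 0, 0], "travel": [0, -1, 0], "fingers": -1},
    {"delta_rot": [0, 0, 0], "travel": [0, -1, 0], "fingers": -1},
    {"delta_rot": [0, 0, 0], "travel": [0, -1, 0], "fingers": -1},
    {"delta_rot": [0, 0, 0], "travel": [0, -1, 0], "fingers": -1}
  ]
}}

```text
clock: 1.98
tcp_pos: [0.4553, 0.1392, 0.2309]
orientation: [-0.0, -0.144, 0.99, 0.0]
wrist_force: [0.7, -0.0, 0.0]
finger_gap: 0.0855
grip_force: 0.0
```

Emit:
{"api": "carry_out", "payload": {
  "series": [
    {"delta_rot": [0, 0, 0], "travel": [0, -1, 0], "fingers": -1},
    {"delta_rot": [0, 0, 0], "travel": [0, -1, 0], "fingers": -1},
    {"delta_rot": [0, 0, 0], "travel": [0, -1, 0], "fingers": -1},
    {"delta_rot": [0, 0, 0], "travel": [0, -1, 0], "fingers": -1},
    {"delta_rot": [0, 0, 0], "travel": [0, -1, 0], "fingers": -1}
  ]
}}

```text
clock: 2.6
tcp_pos: [0.4554, 0.0143, 0.231]
orientation: [-0.0, -0.144, 0.99, 0.0]
wrist_force: [0.9, -0.1, -0.4]
finger_gap: 0.0854
grip_force: 0.0
```

Emit:
{"api": "carry_out", "payload": {
  "series": [
    {"delta_rot": [0, 0, 0], "travel": [0, -1, 0], "fingers": -1},
    {"delta_rot": [0, 0, 0], "travel": [0, -1, 0], "fingers": -1},
    {"delta_rot": [0, 0, 0], "travel": [0, -1, 0], "fingers": -1},
    {"delta_rot": [0, 0, 0], "travel": [0, -1, 0], "fingers": -1},
    {"delta_rot": [0, 0, 0], "travel": [0, -1, 0], "fingers": -1}
  ]
}}

```text
clock: 3.22
tcp_pos: [0.4553, -0.1106, 0.231]
orientation: [-0.0, -0.144, 0.99, 0.0]
wrist_force: [0.8, 0.4, -0.3]
finger_gap: 0.0856
grip_force: 0.0
```

Emit:
{"api": "carry_out", "payload": {
  "series": [
    {"delta_rot": [0, 0, 0], "travel": [0, -1, 0], "fingers": -1},
    {"delta_rot": [0, 0, 0], "travel": [0, -1, 0], "fingers": -1},
    {"delta_rot": [0, 0, 0], "travel": [0, -1, 0], "fingers": -1},
    {"delta_rot": [0, 0, 0], "travel": [0, -1, 0], "fingers": -1},
    {"delta_rot": [0, 0, 0], "travel": [0, -1, 0], "fingers": -1}
  ]
}}

```text
clock: 3.85
tcp_pos: [0.4554, -0.2356, 0.2309]
orientation: [-0.0, -0.144, 0.99, 0.0]
wrist_force: [0.0, -0.6, -0.3]
finger_gap: 0.0856
grip_force: 0.0
```

Emit:
{"api": "carry_out", "payload": {
  "series": [
    {"delta_rot": [0, 0, 0], "travel": [0, -1, 0], "fingers": -1},
    {"delta_rot": [0, 0, 0], "travel": [0, -1, 0], "fingers": -1},
    {"delta_rot": [0, 0, 0], "travel": [0, -1, 0], "fingers": -1},
    {"delta_rot": [0, 0, 0], "travel": [0, -1, 0], "fingers": -1}
  ]
}}

```text
clock: 4.35
tcp_pos: [0.4556, -0.3364, 0.2312]
orientation: [-0.0, -0.144, 0.99, 0.0]
wrist_force: [-0.6, 0.2, 0.5]
finger_gap: 0.0853
grip_force: 0.0
```

```bash
python3 - <<'E'
from workcell import env
import cv2,numpy as np
s=env.get_state();d=env.read_camera("wrist");cv2.imwrite("pics/w1.png",cv2.resize(d["color"][...,::-1],(784,588),interpolation=cv2.INTER_CUBIC))
np.savez("w1.npz",tp=s["tcp_pos"],q=s["orientation"],**d)
print(d["fx"],d["cx"],d["cy"],np.round(d["hand_eye"],3).tolist(),s["tcp_pos"])
E
```

```text
325.19226210127806 280.0369961515879 214.82686772681748 [[-0.0, 0.955, 0.295, 0.075], [1.0, 0.0, 0.001, 0.001], [0.001, 0.295, -0.955, -0.144], [0.0, 0.0, 0.0, 1.0]] [ 0.45564714 -0.33637551  0.23118415]
```

View pics/w1.png

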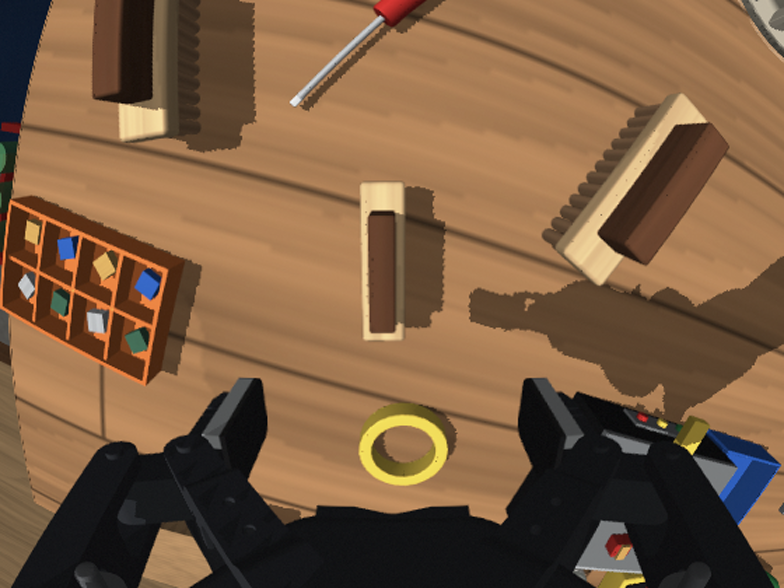

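The wrist view shows the chosen brush aligned with the fingers, its rib top centred at about (382, 272) and its block ends at (382, 183) and (384, 340). I'll work out its position from that.

```bash
cat >> h.py <<'E'
from scipy.spatial.transform import Rotation as R
def wray(d,u,v,z):
    x,y=u-d["cx"],v-d["cy"];r=np.hypot(x,y);t=r/d["fx"]
    c=np.array([np.sin(t)*x/r,-np.sin(t)*y/r,-np.cos(t)])
    H=d["hand_eye"];w,a,b,e=d["q"];Q=R.from_quat([a,b,e,w]).as_matrix()
    o=d["tp"]+Q@H[:3,3];k=Q@H[:3,:3]@c;return o+k*(z-o[2])/k[2]
E
python3 - <<'E'
from h import *
d=np.load("w1.npz");W=lambda u,v,z:wray(d,(u+.5)/1.4-.5,(v+.5)/1.4-.5,z)
print(W(382,272,.087));a,b=W(382,183,.053),W(384,340,.053);print((a+b)/2,a-b,np.arctan2(*(a-b)[1::-1]))
print(R.from_quat(np.r_[d["q"][1:],d["q"][0]]).as_matrix()[:,1])
E
```

```text
[ 0.45140346 -0.34409682  0.087     ]
[ 0.45388973 -0.34344205  0.053     ] [-0.1123694  -0.03433125  0.        ] -2.8450781717109512
[-2.85160019e-01  9.58479895e-01  2.33832577e-04]
```

Emit:
{"api": "carry_out", "payload": {
  "series": [
    {"delta_rot": [0, 0, 0], "travel": [-0.06, -0.15, -1], "fingers": -1},
    {"delta_rot": [0, 0, 0], "travel": [-0.06, -0.15, -1], "fingers": -1},
    {"delta_rot": [0, 0, 0], "travel": [0, 0, -1], "fingers": -1},
    {"delta_rot": [0, 0, 0], "travel": [0, 0, -1], "fingers": -1},
    {"delta_rot": [0, 0, 0], "travel": [0, 0, -1], "fingers": -1}
  ]
}}

```text
clock: 5.03
tcp_pos: [0.4527, -0.3428, 0.1054]
orientation: [-0.0, -0.144, 0.99, 0.0]
wrist_force: [-0.0, 0.8, 0.6]
finger_gap: 0.0855
grip_force: 0.0
```

Emit:
{"api": "carry_out", "payload": {
  "series": [
    {"delta_rot": [0, 0, 0], "travel": [0, 0, -1], "fingers": -1},
    {"delta_rot": [0, 0, 0], "travel": [0, 0, -0.9], "fingers": -1},
    {"delta_rot": [0, 0, 0], "travel": [0, 0, 0], "fingers": 1},
    {"delta_rot": [0, 0, 0], "travel": [0, 0, 0], "fingers": 1},
    {"delta_rot": [0, 0, 0], "travel": [0, 0, 0], "fingers": 1}
  ]
}}

```text
clock: 5.65
tcp_pos: [0.4534, -0.3432, 0.0601]
orientation: [0.001, -0.144, 0.99, -0.001]
wrist_force: [-0.2, -0.1, 0.1]
finger_gap: 0.032
grip_force: 0.0
```

Emit:
{"api": "carry_out", "payload": {
  "series": [
    {"delta_rot": [0, 0, 0], "travel": [0, 0, 0], "fingers": 1},
    {"delta_rot": [0, 0, 0], "travel": [0, 0, 0], "fingers": 1},
    {"delta_rot": [0, 0, 0], "travel": [0, 0, 0], "fingers": 1},
    {"delta_rot": [0, 0, 0], "travel": [0, 0, 0], "fingers": 1}
  ]
}}

```text
clock: 6.15
tcp_pos: [0.4533, -0.3431, 0.0599]
orientation: [0.001, -0.144, 0.99, -0.001]
wrist_force: [-1.0, -0.1, 5.7]
finger_gap: 0.0174
grip_force: 43.1
```

Emit:
{"api": "carry_out", "payload": {
  "series": [
    {"delta_rot": [0, 0, 0], "travel": [0, 0, 0.5], "fingers": 1},
    {"delta_rot": [0, 0, 0], "travel": [0, 0, 1], "fingers": 1},
    {"delta_rot": [0, 0, 0], "travel": [0, 0, 1], "fingers": 1},
    {"delta_rot": [0, 0, 0], "travel": [0, 0, 1], "fingers": 1},
    {"delta_rot": [0, 0, 0], "travel": [0, 0, 1], "fingers": 1}
  ]
}}

```text
clock: 6.78
tcp_pos: [0.4524, -0.3421, 0.1724]
orientation: [-0.0, -0.144, 0.99, 0.0]
wrist_force: [0.4, -0.1, -2.0]
finger_gap: 0.0172
grip_force: 41.9
```

Emit:
{"api": "carry_out", "payload": {
  "series": [
    {"delta_rot": [0, 0, -0.35], "travel": [0.64, 0.91, 0.5], "fingers": 1},
    {"delta_rot": [0, 0, -0.35], "travel": [0.64, 0.91, 0], "fingers": 1},
    {"delta_rot": [0, 0, -0.35], "travel": [0.64, 0.91, 0], "fingers": 1},
    {"delta_rot": [0, 0, -0.35], "travel": [0.64, 0.91, 0], "fingers": 1},
    {"delta_rot": [0, 0, -0.35], "travel": [0.64, 0.91, 0], "fingers": 1}
  ]
}}

```text
clock: 7.4
tcp_pos: [0.5328, -0.2277, 0.1841]
orientation: [-0.0, -0.056, 0.998, 0.0]
wrist_force: [0.7, 0.8, -1.8]
finger_gap: 0.0174
grip_force: 42.2
```

Emit:
{"api": "carry_out", "payload": {
  "series": [
    {"delta_rot": [0, 0, -0.35], "travel": [0.64, 0.91, 0], "fingers": 1},
    {"delta_rot": [0, 0, -0.35], "travel": [0.64, 0.91, 0], "fingers": 1},
    {"delta_rot": [0, 0, -0.35], "travel": [0.64, 0.91, 0], "fingers": 1},
    {"delta_rot": [0, 0, -0.35], "travel": [0.64, 0.91, 0], "fingers": 1},
    {"delta_rot": [0, 0, -0.35], "travel": [0.64, 0.91, 0], "fingers": 1}
  ]
}}

```text
clock: 8.02
tcp_pos: [0.6128, -0.114, 0.184]
orientation: [-0.0, 0.031, 1.0, 0.0]
wrist_force: [0.3, -0.3, -1.1]
finger_gap: 0.0172
grip_force: 42.1
```

```bash
python3 - <<'E'
from workcell import env
import cv2,numpy as np
print(env.get_state()["tcp_pos"])
for n in("top","side"):
    d=env.read_camera(n);np.savez(f"{n}1.npz",**d)
    if n=="side":cv2.imwrite("pics/s1.png",cv2.resize(d["color"][130:250,200:360,::-1],None,fx=5,fy=5,interpolation=cv2.INTER_CUBIC))
E
```

```text
[ 0.61280488 -0.11398882  0.18397706]
```

View pics/s1.png

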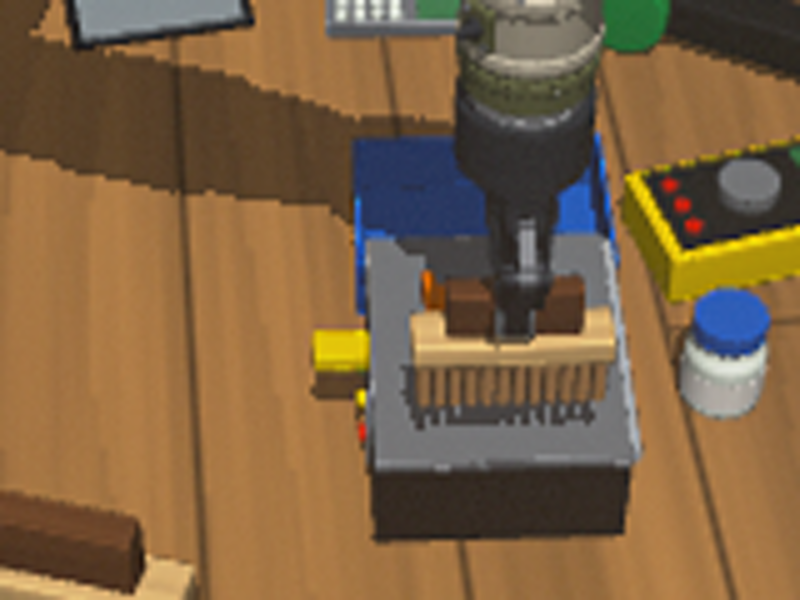

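The side crop shows the brush held straight over the near (-y) end of the lid (block 412–615, 340), with the orange bit beyond it. The lid's near edge runs from (375, 468) to (637, 457). Now lowering and sweeping.

Emit:
{"api": "carry_out", "payload": {
  "series": [
    {"delta_rot": [0, 0, 0], "travel": [0.15, -0.1, -0.9], "fingers": 1},
    {"delta_rot": [0, 0, 0], "travel": [0.05, 0, -0.6], "fingers": 1},
    {"delta_rot": [0, 0, 0], "travel": [0, 0, -0.28], "fingers": 1},
    {"delta_rot": [0, 0, 0], "travel": [0, 0, 0], "fingers": 1}
  ]
}}

```text
clock: 8.62
tcp_pos: [0.6173, -0.1177, 0.1392]
orientation: [-0.0, 0.031, 1.0, 0.0]
wrist_force: [1.3, -0.4, -0.8]
finger_gap: 0.0174
grip_force: 42.0
```

Emit:
{"api": "carry_out", "payload": {
  "series": [
    {"delta_rot": [0, 0, 0], "travel": [0.02, 0.4, 0], "fingers": 1},
    {"delta_rot": [0, 0, 0], "travel": [0.02, 0.5, 0], "fingers": 1},
    {"delta_rot": [0, 0, 0], "travel": [0.03, 0.5, 0], "fingers": 1},
    {"delta_rot": [0, 0, 0], "travel": [0.03, 0.5, 0], "fingers": 1},
    {"delta_rot": [0, 0, 0], "travel": [0.03, 0.5, 0], "fingers": 1}
  ]
}}

```text
clock: 9.25
tcp_pos: [0.621, -0.0563, 0.1394]
orientation: [0.0, 0.03, 1.0, 0.0]
wrist_force: [0.3, -0.1, -0.9]
finger_gap: 0.0173
grip_force: 42.1
```

Emit:
{"api": "carry_out", "payload": {
  "series": [
    {"delta_rot": [0, 0, 0], "travel": [0.03, 0.5, 0], "fingers": 1},
    {"delta_rot": [0, 0, 0], "travel": [0.03, 0.5, 0], "fingers": 1},
    {"delta_rot": [0, 0, 0], "travel": [0.03, 0.5, 0], "fingers": 1},
    {"delta_rot": [0, 0, 0], "travel": [0.03, 0.5, 0], "fingers": 1},
    {"delta_rot": [0, 0, 0], "travel": [0.03, 0.5, 0], "fingers": 1}
  ]
}}

```text
clock: 9.88
tcp_pos: [0.6248, 0.0059, 0.1393]
orientation: [0.0, 0.03, 1.0, 0.0]
wrist_force: [-0.4, -0.0, -1.7]
finger_gap: 0.0176
grip_force: 42.1
```

Emit:
{"api": "carry_out", "payload": {
  "series": [
    {"delta_rot": [0, 0, 0], "travel": [0.03, 0.5, 0], "fingers": 1},
    {"delta_rot": [0, 0, 0], "travel": [0.03, 0.5, 0], "fingers": 1},
    {"delta_rot": [0, 0, 0], "travel": [0.03, 0.5, 0], "fingers": 1},
    {"delta_rot": [0, 0, 0], "travel": [0.03, 0.5, 0], "fingers": 1},
    {"delta_rot": [0, 0, 0], "travel": [0.03, 0.5, 0], "fingers": 1}
  ]
}}

```text
clock: 10.5
tcp_pos: [0.6285, 0.0685, 0.1393]
orientation: [-0.0, 0.03, 1.0, 0.0]
wrist_force: [-0.3, 0.3, -1.9]
finger_gap: 0.017
grip_force: 42.1
```

Emit:
{"api": "carry_out", "payload": {
  "series": [
    {"delta_rot": [0, 0, 0], "travel": [0.03, 0.5, 0], "fingers": 1},
    {"delta_rot": [0, 0, 0], "travel": [0, 0, 0], "fingers": 1},
    {"delta_rot": [0, 0, 0], "travel": [0, 0, 0.8], "fingers": 1},
    {"delta_rot": [0, 0, 0], "travel": [0, -0.5, 1], "fingers": 1},
    {"delta_rot": [0, 0, 0], "travel": [0, -1, 0.5], "fingers": 1}
  ]
}}

```text
clock: 11.12
tcp_pos: [0.6298, 0.0426, 0.1984]
orientation: [0.001, 0.03, 1.0, -0.0]
wrist_force: [0.3, -0.5, -0.8]
finger_gap: 0.0171
grip_force: 42.2
```

```bash
python3 - <<'E'
from workcell import env
import cv2,numpy as np
a=[]
for n in("top","side"):
    d=env.read_camera(n);np.savez(f"{n}2.npz",**d);c=d["color"][...,::-1]
    a.append(cv2.resize(c[155:235,195:315] if n=="top" else c[135:245,220:385],(400,267),interpolation=cv2.INTER_CUBIC))
cv2.imwrite("pics/t2.png",np.hstack([cv2.resize(x,(400,267)) for x in a]))
E
```

```text
(no output)
```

View pics/t2.png

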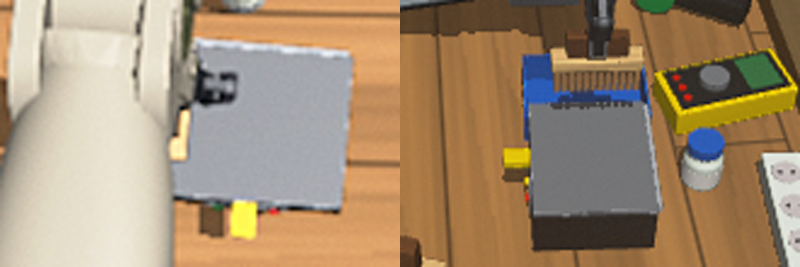

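The lid is clear in both views (the brush is at about (600, 60) in the side half). I'll check the tray once the arm is out of the way.

Emit:
{"api": "carry_out", "payload": {
  "series": [
    {"delta_rot": [0, 0, 0], "travel": [-0.44, -0.96, 0], "fingers": 1},
    {"delta_rot": [0, 0, 0], "travel": [-0.44, -0.96, 0], "fingers": 1},
    {"delta_rot": [0, 0, 0], "travel": [-0.44, -0.96, 0], "fingers": 1},
    {"delta_rot": [0, 0, 0], "travel": [-0.44, -0.96, 0], "fingers": 1},
    {"delta_rot": [0, 0, 0], "travel": [-0.44, -0.96, 0], "fingers": 1}
  ]
}}

```text
clock: 11.85
tcp_pos: [0.5735, -0.0778, 0.1962]
orientation: [-0.0, 0.03, 1.0, 0.0]
wrist_force: [-0.1, 0.6, -1.6]
finger_gap: 0.0176
grip_force: 42.1
```

Emit:
{"api": "carry_out", "payload": {
  "series": [
    {"delta_rot": [0, 0, 0.35], "travel": [-0.44, -0.96, 0], "fingers": 1},
    {"delta_rot": [0, 0, 0.35], "travel": [-0.44, -0.96, 0], "fingers": 1},
    {"delta_rot": [0, 0, 0.35], "travel": [-0.44, -0.96, 0], "fingers": 1},
    {"delta_rot": [0, 0, 0.35], "travel": [-0.44, -0.96, 0], "fingers": 1},
    {"delta_rot": [0, 0, 0.35], "travel": [-0.44, -0.96, 0], "fingers": 1}
  ]
}}

```text
clock: 12.48
tcp_pos: [0.5186, -0.1978, 0.1962]
orientation: [-0.0, -0.058, 0.998, 0.0]
wrist_force: [-0.2, 0.5, -1.4]
finger_gap: 0.0175
grip_force: 42.0
```

Emit:
{"api": "carry_out", "payload": {
  "series": [
    {"delta_rot": [0, 0, 0.35], "travel": [-0.44, -0.96, 0], "fingers": 1},
    {"delta_rot": [0, 0, 0.35], "travel": [-0.44, -0.96, 0], "fingers": 1},
    {"delta_rot": [0, 0, 0.35], "travel": [-0.44, -0.96, 0], "fingers": 1},
    {"delta_rot": [0, 0, 0.35], "travel": [-0.44, -0.96, 0], "fingers": 1},
    {"delta_rot": [0, 0, 0.35], "travel": [-0.44, -0.96, 0], "fingers": 1}
  ]
}}

```text
clock: 13.1
tcp_pos: [0.4637, -0.3178, 0.1962]
orientation: [-0.0, -0.145, 0.989, 0.0]
wrist_force: [0.4, 0.2, -1.2]
finger_gap: 0.0174
grip_force: 42.0
```

```bash
python3 - <<'E'
from workcell import env
import cv2,numpy as np
a=[]
for n in("top","side"):
    d=env.read_camera(n);np.savez(f"{n}3.npz",**d);c=d["color"][...,::-1]
    a.append(cv2.resize(c[155:235,195:315] if n=="top" else c[140:240,230:380],(600,400),interpolation=cv2.INTER_CUBIC)[:300])
cv2.imwrite("pics/t3.png",np.vstack(a))
E
```

```text
(no output)
```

View pics/t3.png

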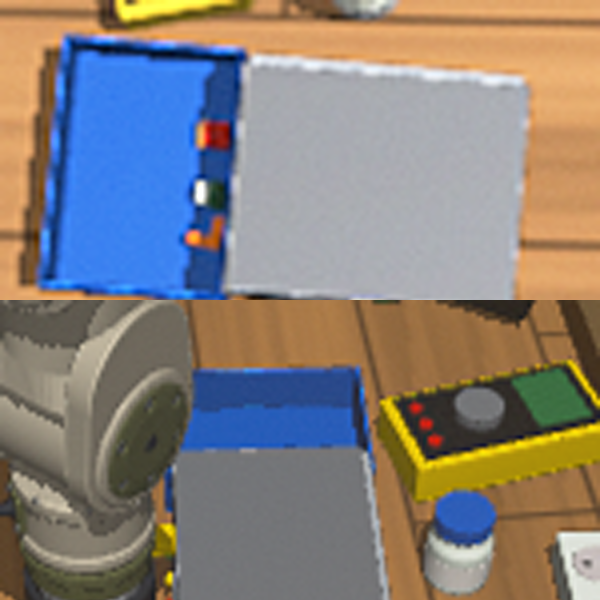

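All three bits lie in the tray: red at (212, 135), green/white at (208, 192) and orange at (207, 233). The lid is clear. Next I set the brush back in its place.

Emit:
{"api": "carry_out", "payload": {
  "series": [
    {"delta_rot": [0, 0, 0], "travel": [-0.22, -0.5, -1], "fingers": 1},
    {"delta_rot": [0, 0, 0], "travel": [-0.22, -0.5, -1], "fingers": 1},
    {"delta_rot": [0, 0, 0], "travel": [0, 0, -1], "fingers": 1},
    {"delta_rot": [0, 0, 0], "travel": [0, 0, -1], "fingers": 1},
    {"delta_rot": [0, 0, 0], "travel": [0, 0, -1], "fingers": 1}
  ]
}}

```text
clock: 13.82
tcp_pos: [0.4534, -0.3413, 0.0707]
orientation: [0.0, -0.144, 0.99, 0.0]
wrist_force: [1.3, -0.5, -2.5]
finger_gap: 0.0172
grip_force: 42.0
```

Emit:
{"api": "carry_out", "payload": {
  "series": [
    {"delta_rot": [0, 0, 0], "travel": [0, 0, -0.25], "fingers": 1},
    {"delta_rot": [0, 0, 0], "travel": [0, 0, -0.12], "fingers": 1},
    {"delta_rot": [0, 0, 0], "travel": [0, 0, -0.06], "fingers": 1},
    {"delta_rot": [0, 0, 0], "travel": [0, 0, 0], "fingers": 1}
  ]
}}

```text
clock: 14.32
tcp_pos: [0.4537, -0.3428, 0.0619]
orientation: [0.0, -0.144, 0.99, -0.0]
wrist_force: [-0.9, 0.8, -1.1]
finger_gap: 0.0175
grip_force: 41.9
```

Emit:
{"api": "carry_out", "payload": {
  "series": [
    {"delta_rot": [0, 0, 0], "travel": [0, 0, -0.05], "fingers": 1},
    {"delta_rot": [0, 0, 0], "travel": [0, 0, -0.03], "fingers": 1},
    {"delta_rot": [0, 0, 0], "travel": [0, 0, 0], "fingers": 1}
  ]
}}

```text
clock: 14.7
tcp_pos: [0.4535, -0.3428, 0.06]
orientation: [0.0, -0.144, 0.99, -0.0]
wrist_force: [-1.9, 0.6, 4.9]
finger_gap: 0.0173
grip_force: 42.9
```

Emit:
{"api": "carry_out", "payload": {
  "series": [
    {"delta_rot": [0, 0, 0], "travel": [0, 0, 0], "fingers": -1},
    {"delta_rot": [0, 0, 0], "travel": [0, 0, 0], "fingers": -1},
    {"delta_rot": [0, 0, 0], "travel": [0, 0, 0], "fingers": -1},
    {"delta_rot": [0, 0, 0], "travel": [0, 0, 0], "fingers": -1},
    {"delta_rot": [0, 0, 0], "travel": [0, 0, 0.3], "fingers": -1}
  ]
}}

```text
clock: 15.32
tcp_pos: [0.4528, -0.342, 0.0662]
orientation: [-0.0, -0.144, 0.99, 0.001]
wrist_force: [-0.1, 0.7, -0.0]
finger_gap: 0.0853
grip_force: 0.0
```

Emit:
{"api": "carry_out", "payload": {
  "series": [
    {"delta_rot": [0, 0, 0], "travel": [0, 0, 0.6], "fingers": -1},
    {"delta_rot": [0, 0, 0], "travel": [0, 0, 1], "fingers": -1},
    {"delta_rot": [0, 0, 0], "travel": [0, 0, 1], "fingers": -1},
    {"delta_rot": [0, 0, 0], "travel": [0, 0, 1], "fingers": -1},
    {"delta_rot": [0, 0, 0], "travel": [0, 0, 1], "fingers": -1}
  ]
}}

```text
clock: 15.95
tcp_pos: [0.4534, -0.3426, 0.1838]
orientation: [0.0, -0.144, 0.99, -0.001]
wrist_force: [0.3, 0.2, -0.1]
finger_gap: 0.0854
grip_force: 0.0
```

```bash
python3 - <<'E'
from h import *
from workcell import env
import cv2
s=env.get_state();print(s["joint_pos"].round(3),s["tcp_pos"])
def yel(c,box):
    x,y,X,Y=box;h=cv2.cvtColor(np.ascontiguousarray(c[y:Y,x:X]),cv2.COLOR_RGB2HSV)
    m=cv2.inRange(h,(24,150,150),(34,255,255));n,l,st,ce=cv2.connectedComponentsWithStats(m)
    i=1+np.argmax(st[1:,4]);return ce[i]+[x,y],st[i]
d=np.load("top3.npz");c,st=yel(d["color"],(255,205,285,235));print(c,st,ray(d,*c,.08))
# grey lid quad
c=np.ascontiguousarray(d["color"]);h=cv2.cvtColor(c,cv2.COLOR_RGB2HSV)
m=np.zeros(h.shape[:2],np.uint8);m[155:235,235:310]=cv2.inRange(h,(0,0,100),(180,45,255))[155:235,235:310]
m=cv2.morphologyEx(m,cv2.MORPH_OPEN,np.ones((3,3)))
n,l,stt,ce=cv2.connectedComponentsWithStats(m);i=1+np.argmax(stt[1:,4])
P=np.array([ray(d,u,v,.078)[:2] for v,u in np.argwhere(l==i)],np.float32)
print(cv2.minAreaRect(P),ray(d,*ce[i],.078))
d=env.read_camera("top");b=d["color"]
h=cv2.cvtColor(np.ascontiguousarray(b),cv2.COLOR_RGB2HSV)
cv2.imwrite("pics/t4.png",b[...,::-1])
E
```

```text
[-0.788  0.316 -0.066  1.186  0.    -1.078] [ 0.45340525 -0.34261244  0.1838435 ]
[267.67213115 220.3442623 ] [10 11  7 10 61] [ 0.51934502 -0.02306537  0.08      ]
((0.6178476214408875, -0.02938033640384674), (0.19926829636096954, 0.1713922917842865), 86.43873596191406) [ 0.61930485 -0.02944321  0.078     ]
```

Emit:
{"api": "carry_out", "payload": {
  "series": [
    {"delta_rot": [0, 0, -0.7], "travel": [0.14, 0.98, 0], "fingers": -1},
    {"delta_rot": [0, 0, -0.7], "travel": [0.14, 0.98, 0], "fingers": -1},
    {"delta_rot": [0, 0, -0.7], "travel": [0.14, 0.98, 0], "fingers": -1},
    {"delta_rot": [0, 0, -0.7], "travel": [0.14, 0.98, 0], "fingers": -1},
    {"delta_rot": [0, 0, -0.7], "travel": [0.14, 0.98, 0], "fingers": -1}
  ]
}}

```text
clock: 16.62
tcp_pos: [0.4709, -0.2192, 0.1824]
orientation: [0.001, 0.032, 1.0, -0.0]
wrist_force: [0.2, 0.2, -0.1]
finger_gap: 0.0853
grip_force: 0.0
```

Emit:
{"api": "carry_out", "payload": {
  "series": [
    {"delta_rot": [0, 0, 0], "travel": [0.14, 0.98, 0], "fingers": -1},
    {"delta_rot": [0, 0, 0], "travel": [0.14, 0.98, 0], "fingers": -1},
    {"delta_rot": [0, 0, 0], "travel": [0.14, 0.98, 0], "fingers": -1},
    {"delta_rot": [0, 0, 0], "travel": [0.14, 0.98, 0], "fingers": -1},
    {"delta_rot": [-0.04, -0.75, 0], "travel": [0.14, 0.98, 0], "fingers": -1}
  ]
}}

```text
clock: 17.25
tcp_pos: [0.4896, -0.0969, 0.1822]
orientation: [0.039, 0.03, 0.999, -0.001]
wrist_force: [-0.2, 0.3, -0.7]
finger_gap: 0.0857
grip_force: 0.0
```

Emit:
{"api": "carry_out", "payload": {
  "series": [
    {"delta_rot": [-0.04, -0.75, 0], "travel": [0.14, 0.98, -0.75], "fingers": -1},
    {"delta_rot": [-0.04, -0.75, 0], "travel": [0.14, 0.98, -0.75], "fingers": -1},
    {"delta_rot": [-0.04, -0.75, 0], "travel": [0.14, 0.98, -0.75], "fingers": -1},
    {"delta_rot": [0, 0, 0], "travel": [0, 0, 0], "fingers": -1}
  ]
}}

```text
clock: 17.75
tcp_pos: [0.4952, -0.022, 0.1236]
orientation: [0.148, 0.029, 0.989, -0.003]
wrist_force: [-0.4, -0.4, 0.3]
finger_gap: 0.0855
grip_force: 0.0
```

```bash
python3 - <<'E'
from h import *
from workcell import env
import cv2
s=env.get_state();d=env.read_camera("wrist");c=d["color"]
d=dict(d,tp=s["tcp_pos"],q=s["orientation"]);np.savez("w4.npz",**d)
M=R.from_quat(np.r_[d["q"][1:],d["q"][0]]).as_matrix();print(s["tcp_pos"],M.round(3).tolist(),s["joint_pos"].round(3))
cv2.imwrite("pics/w4.png",cv2.resize(c[...,::-1],(784,588)))
h=cv2.cvtColor(np.ascontiguousarray(c),cv2.COLOR_RGB2HSV);m=cv2.inRange(h,(22,120,120),(34,255,255))
n,l,st,ce=cv2.connectedComponentsWithStats(m)
for i in range(1,n):
    if st[i,4]>150:print(st[i],ce[i],wray(d,*ce[i],.08))
E
```

```text
[ 0.4952394  -0.02200898  0.12356322] [[-0.955, 0.058, 0.292], [0.056, 0.998, -0.014], [-0.292, 0.003, -0.956]] [-0.241  0.004 -0.654  0.622  0.056 -0.174]
[ 261  217   39   57 1987] [279.76597886 246.71363865] [ 0.51349369 -0.0226637   0.08      ]
[  44  256   60   61 1884] [ 74.36783439 286.03131635] [ 0.55122937 -0.19865899  0.08      ]
```

View pics/w4.png

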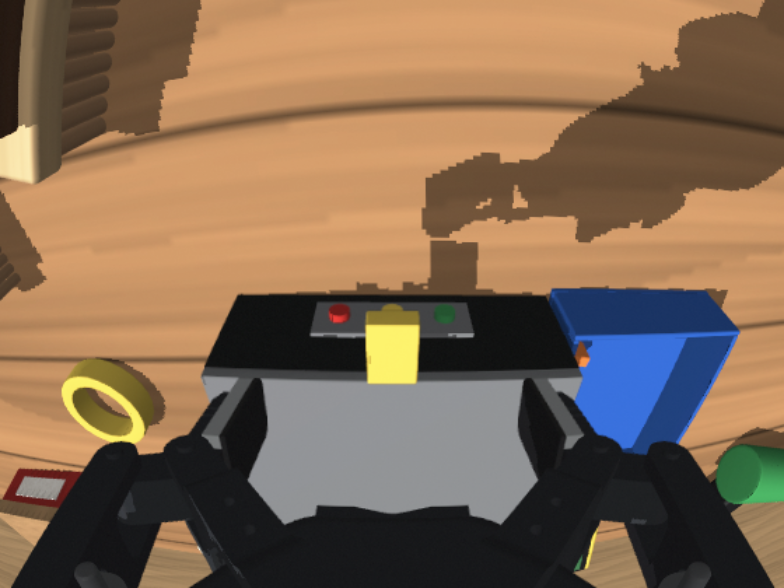

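The wrist view shows the tab's top face at (366–419, 322–383), midway between the fingers. A button panel sits on the case front behind it, so I'll grip the forward part of the tab.

Emit:
{"api": "carry_out", "payload": {
  "series": [
    {"delta_rot": [0, 0, 0], "travel": [0.2, 0, -0.61], "fingers": -1},
    {"delta_rot": [0, 0, 0], "travel": [0.2, 0, -0.61], "fingers": -1},
    {"delta_rot": [0, 0, 0], "travel": [0.2, 0, -0.61], "fingers": -1},
    {"delta_rot": [0, 0, 0], "travel": [0.2, 0, -0.61], "fingers": -1},
    {"delta_rot": [0, 0, 0], "travel": [0, 0, 0], "fingers": -1}
  ]
}}

```text
clock: 18.42
tcp_pos: [0.5201, -0.0252, 0.0648]
orientation: [0.15, 0.031, 0.988, -0.004]
wrist_force: [-0.6, 0.5, 0.5]
finger_gap: 0.0853
grip_force: 0.0
```

Emit:
{"api": "carry_out", "payload": {
  "series": [
    {"delta_rot": [0, 0, 0], "travel": [-0.18, 0.06, -0.08], "fingers": -1},
    {"delta_rot": [0, 0, 0], "travel": [0, 0, 0], "fingers": 1},
    {"delta_rot": [0, 0, 0], "travel": [0, 0, 0], "fingers": 1},
    {"delta_rot": [0, 0, 0], "travel": [0, 0, 0], "fingers": 1},
    {"delta_rot": [0, 0, 0], "travel": [0, 0, 0], "fingers": 1}
  ],
  "squeeze": 60
}}

```text
clock: 19.05
tcp_pos: [0.5142, -0.0229, 0.0626]
orientation: [0.15, 0.03, 0.988, -0.004]
wrist_force: [-2.5, -3.1, 2.5]
finger_gap: 0.0225
grip_force: 62.7
```

Emit:
{"api": "carry_out", "payload": {
  "series": [
    {"delta_rot": [0, 0, 0], "travel": [0, 0, 0], "fingers": 1},
    {"delta_rot": [0, 0, 0], "travel": [0, 0, 0], "fingers": 1},
    {"delta_rot": [0, 0, 0], "travel": [0, 0, 0], "fingers": 1}
  ]
}}

```text
clock: 19.42
tcp_pos: [0.5143, -0.0229, 0.0625]
orientation: [0.15, 0.03, 0.988, -0.004]
wrist_force: [-2.6, -4.0, 2.8]
finger_gap: 0.0226
grip_force: 62.8
```

Emit:
{"api": "carry_out", "payload": {
  "series": [
    {"delta_rot": [0.03, 0.523, 0], "travel": [-0.006, 0, 0.386], "fingers": 1},
    {"delta_rot": [0.03, 0.523, 0], "travel": [0.015, 0, 0.385], "fingers": 1},
    {"delta_rot": [0.03, 0.523, 0], "travel": [0.035, 0, 0.384], "fingers": 1},
    {"delta_rot": [0.03, 0.523, 0], "travel": [0.055, -0.003, 0.382], "fingers": 1},
    {"delta_rot": [0.03, 0.523, 0], "travel": [0.075, -0.004, 0.378], "fingers": 1}
  ]
}}

```text
clock: 20.05
tcp_pos: [0.5184, -0.0232, 0.1101]
orientation: [0.018, 0.031, 0.999, -0.0]
wrist_force: [0.1, -4.7, -1.6]
finger_gap: 0.0223
grip_force: 62.2
```

Forces are low and the tab is following the arc. Continuing.

Emit:
{"api": "carry_out", "payload": {
  "series": [
    {"delta_rot": [0.03, 0.523, 0], "travel": [0.094, -0.005, 0.374], "fingers": 1},
    {"delta_rot": [0.03, 0.523, 0], "travel": [0.114, -0.007, 0.368], "fingers": 1},
    {"delta_rot": [0.03, 0.523, 0], "travel": [0.133, -0.008, 0.362], "fingers": 1},
    {"delta_rot": [0.03, 0.523, 0], "travel": [0.152, -0.009, 0.355], "fingers": 1},
    {"delta_rot": [0.03, 0.523, 0], "travel": [0.17, -0.01, 0.346], "fingers": 1}
  ]
}}

```text
clock: 20.68
tcp_pos: [0.5348, -0.0242, 0.1551]
orientation: [-0.113, 0.031, 0.993, 0.003]
wrist_force: [-1.4, -5.7, -1.4]
finger_gap: 0.0225
grip_force: 62.3
```

Emit:
{"api": "carry_out", "payload": {
  "series": [
    {"delta_rot": [0.03, 0.523, 0], "travel": [0.188, -0.011, 0.337], "fingers": 1},
    {"delta_rot": [0.03, 0.523, 0], "travel": [0.205, -0.012, 0.327], "fingers": 1},
    {"delta_rot": [0.03, 0.523, 0], "travel": [0.222, -0.013, 0.315], "fingers": 1},
    {"delta_rot": [0.03, 0.523, 0], "travel": [0.238, -0.014, 0.303], "fingers": 1},
    {"delta_rot": [0.03, 0.523, 0], "travel": [0.254, -0.015, 0.29], "fingers": 1}
  ]
}}

```text
clock: 21.3
tcp_pos: [0.5625, -0.026, 0.1945]
orientation: [-0.242, 0.03, 0.97, 0.007]
wrist_force: [-2.7, -6.2, -0.4]
finger_gap: 0.0223
grip_force: 62.3
```

Emit:
{"api": "carry_out", "payload": {
  "series": [
    {"delta_rot": [0, 0, 0], "travel": [0, 0, 0], "fingers": 1},
    {"delta_rot": [0, 0, 0], "travel": [0, 0, 0], "fingers": 1},
    {"delta_rot": [0, 0, 0], "travel": [0, 0, 0], "fingers": 1}
  ]
}}

```text
clock: 21.68
tcp_pos: [0.5622, -0.026, 0.1942]
orientation: [-0.241, 0.03, 0.97, 0.007]
wrist_force: [-3.9, -6.2, 0.8]
finger_gap: 0.0224
grip_force: 62.4
```

```bash
python3 - <<'E'
from h import *
from workcell import env
import cv2
s=env.get_state();q=s["orientation"];M=R.from_quat(np.r_[q[1:],q[0]]).as_matrix()
print(s["tcp_pos"],M[:,2].round(3),"tilt",np.arctan2(-M[0,2],-M[2,2]),s["joint_pos"].round(3),s["wrist_force"].round(1))
d=env.read_camera("side");np.savez("side5.npz",**d)
t=env.read_camera("top");np.savez("top5.npz",**t)
a=cv2.resize(d["color"][110:310,180:400,::-1],(660,600),interpolation=cv2.INTER_CUBIC)
cv2.imwrite("pics/s5.png",a)
def L(th):  # lid front top corners in world
    out=[]
    for y in(-.1,.1):
        for x0,z0 in((-.16,.008),(-.16,0)):
            x=x0*np.cos(th)+z0*np.sin(th);z=-x0*np.sin(th)+z0*np.cos(th)
            p=np.array([.6185,-.0295,.07+z])+(.08+x)*np.array([.998,-.058,0])+y*np.array([.058,.998,0])
            out.append(np.round((proj(d,p)-[180,110]+.5)*3-.5,0))
    return np.array(out).tolist()
for th in(40,45,50):print(th,L(np.radians(th)))
E
```

```text
[ 0.56215846 -0.02601161  0.19419506] [-0.468  0.027 -0.883] tilt 0.4870673995714837 [-0.163  0.747  0.539  1.849 -0.049 -0.089] [-3.9 -6.2  0.8]
40 [[329.0, 269.0], [323.0, 274.0], [318.0, 133.0], [313.0, 137.0]]
45 [[339.0, 262.0], [333.0, 266.0], [327.0, 125.0], [322.0, 130.0]]
50 [[351.0, 255.0], [344.0, 259.0], [338.0, 119.0], [332.0, 122.0]]
```

View pics/s5.png

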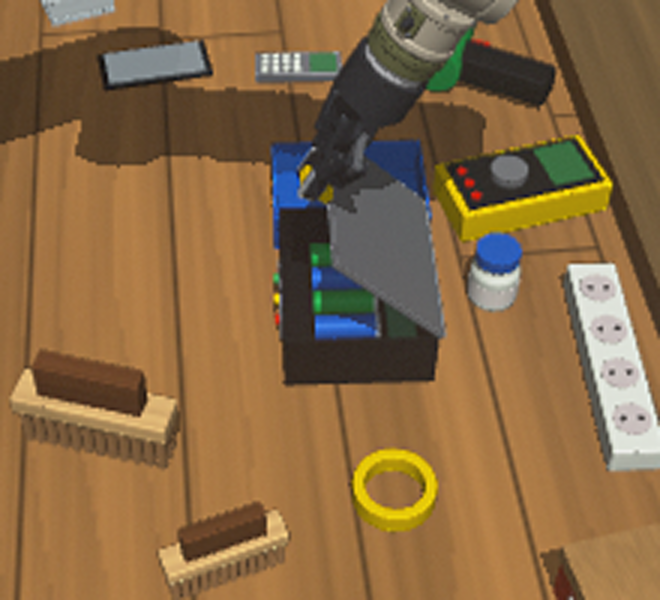

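The lid is open with the cells visible. Its near front corner at about (333, 263) matches the 45° prediction of (333–339, 262–266). The brush stands on its bristles at (225, 550), and the other things are where they were.

```bash
python3 -c "
from workcell import env
print(env.hand_in())"
```

```text
the job is handed in; nothing more can be done
None
```

The job is handed in: all three bits were swept into the tray, the brush stands on its bristles and released, and the gripper is still holding the lid at about 45°, with no verdict returned.

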